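# Set the egg boiler one click up and start it

### The job

One of the two egg boilers is still on its lowest setting, with the single pip at the top of its knurled thumbwheel. Roll that wheel with a fingertip, away from the boiler's front edge, until it clicks into the next setting with the two pips between the white lines, then push the start button on the same boiler fully in and let it come back out. Leave the other boiler's wheel and button as they are, and do not pick up or shove the pans, eggs and other things standing about.

Things in the scene. Friction and masses are not known exactly. Their poses are not given: they have to be found in the camera images.
- unit_a: the egg boiler still on one pip: the one to set and start, on either side. White and steel, 240 x 160 mm, fixed. Origin: centre of its underside. Its x points from front edge to back edge (away from the robot at yaw 0). Deck 80 mm up; on it thumbwheel (x -60, y +30 mm), start button (x -60, y -45) and behind them (x +50) a hot plate 112 mm across, 6 mm high, with a pan.
- crest_a (a point): fixed point on unit_a (axes as unit_a): top of its black knurled thumbwheel, middle of its width, 94 mm above the bench. Wheel 80 mm diameter, 34 mm wide, axle level along y, sunk in the deck so that 14 mm shows, between two grey cheeks (9 mm wide, 50 long, 10 high, white line across the middle). The rim is rigid.
- wheel_a (a joint): angle (rad) of unit_a's thumbwheel; grows as its crest rolls along the unit's +x (20 mm of rim = 0.5 rad). Three detents: 0 = one pip up (the start), 0.5 = two pips up, 1.0 = three pips up; stops just beyond 0 and 1. Leaving a detent takes about 2 N along the rim; about halfway the next one pulls it in, and it stays there when let go.
- start_a_top (a point): middle of the top face of unit_a's start button, a black round cap 28 mm across in a grey collar; moves with the button.
- start_a (a joint): travel (m) of unit_a's start button: 0 out, 0.006 fully in. A spring: 5 N pushes it fully in, and it comes back on release.
- unit_b: the other egg boiler, already on two pips, to be left as it is; same build and axes as unit_a.
- crest_b (a point): top of unit_b's thumbwheel, as crest_a.
- wheel_b (a joint): angle of unit_b's thumbwheel, as wheel_a; starts at about 0.5 (two pips up).
- start_b (a joint): travel (m) of unit_b's start button, as start_a.
- pan_a: loose shallow aluminium pan without handles, 100 mm across, 30 mm high, standing on unit_a's hot plate. Origin: centre of its underside.
- pan_b: the same pan on unit_b's hot plate.
- tray: loose cardboard egg tray of six cells, 158 x 106 x 35 mm, left of the boilers. Origin: centre of its underside.
- egg0: loose brown egg, 44 mm across, 57 mm high, standing in a cell of the tray. Origin: its underside.
- egg1: loose brown egg, 44 mm across, 57 mm high, standing in a cell of the tray. Origin: its underside.
- egg2: loose brown egg, 44 mm across, 57 mm high, standing in a cell of the tray. Origin: its underside.
- jar: loose closed glass jar, 70 mm across, 110 mm high. Origin: centre of its underside.
- spray: loose white spray bottle, 72 mm across, 228 mm high. Origin: centre of its underside.
- spoon: loose spoon lying on the bench to the right of the boilers. Origin: middle of its length.

How it is judged:
On the way, in this order (a step that is already met when the one before it is completed fails the run):
1. the low boiler's wheel has clicked to two pips (value of joint wheel_a between 0.4 and 0.6 rad and value of joint start_a below 0.002 m), for 0.2 s.
2. its start button is pushed fully in with the wheel on two pips (value of joint wheel_a between 0.4 and 0.6 rad and value of joint start_a above 0.0048 m), for 0.04 s.
At the end, for the whole second after the job is handed in: unit_a's wheel at rest on two pips (0.5 rad within 0.1), its start button pushed in and out again, unit_b's wheel still on two pips (within 0.15 rad), both buttons out, every loose thing within 30 mm of its start (value of joint wheel_a between 0.4 and 0.6 rad and value of joint wheel_b between 0.35 and 0.65 rad and value of joint each of start_a, start_b below 0.0015 m and velocity of joint wheel_a between -0.1 and 0.1 rad/s and distance of each of pan_a, pan_b, tray, egg0, egg1, egg2, jar, spray, spoon from where it was at the start of the episode below 0.03 m); the robot touches nothing.
It fails at once if the boiler was started on the wrong setting (value of joint start_a above 0.0048 m and (value of joint wheel_a below 0.3 rad or value of joint wheel_a above 0.7 rad)).
It fails at once if the other boiler's button was pushed (value of joint start_b above 0.004 m).
It fails at once if the other boiler's wheel was turned (value of joint wheel_b below 0.25 rad or value of joint wheel_b above 0.75 rad).
It fails at once if a bystander was lifted, carried or shoved (distance of any of pan_a, pan_b, tray, egg0, egg1, egg2, jar, spray, spoon from where it was at the start of the episode above 0.03 m).
It also fails if it takes over 32 s, if anything falls off the work surface, if the arm or the gripper's body presses on something with over 40 N, if the wrist force passes 120 N, or if a joint passes its speed limit or range.

### The arm

A 7-joint arm with a two-finger parallel gripper is mounted at the origin on the work surface. World frame = base frame: x ahead of the robot, y to its left, z up, the work surface at z = 0. Lengths are in m, angles in rad, forces in N, time in s.
With the tool pointing down it reaches from about 0.4 to 0.875 m from the base axis. Payload 19.3 kg.
Tool frame: the origin (TCP) lies midway between the tips of the shut fingers; the grasp point (between the pads) lies 19 mm behind it; z points along the fingers, y is the line along which they close (so a half turn about z gives the same grasp; the last joint's range is limited). The gripper opens to 85 mm and grips with 20 to 120 N. Pads are 22 mm wide; open, the fingers measure 114 mm over their backs; the gripper's body (76 mm by 85 mm) begins 54 mm behind the grasp point. The pads swing forward as they close: fully open they stand 13 mm farther back than shut.
Start: joints at [1.109, 0.521, -0.036, 1.599, 0.021, 1.021, -0.113], TCP at [0.239, -0.578, 0.231] pointing down, gripper open.
Joint ranges: [-2.91, 2.91], [-0.3, 2.13], [-1.5, 1.42], [0.17, 2.43], [-1.26, 4.41], [0.16, 1.93], [-2.52, 2.52]. Speed limits (rad/s): [1.89, 1.89, 2.39, 2.39, 3.01, 3.01, 3.01].

### API

Orientations are given as [roll, pitch, yaw] about the fixed x, y, z axes, in that order (R = Rz(yaw) Ry(pitch) Rx(roll)).
In Python, from workcell import telemetry, grab_frame, calibration, bot, outline_of, landmark_of gives the robot as it stands. The module is installed in compiled form; this text tells all that it offers.
- The arm moves only by the shell command python3 -m inch 'ROWS' [FORCE]. ROWS is JSON, a list of rows, each a list of 7 numbers: the shift along the tool's x, y, z in m, then the turn, a rotation vector about the tool's x, y, z in rad, then the closure, from 0 (fully open) to 1 (shut). A call has 1 to 5 rows; each row shifts and turns the commanded pose from where the row before left it, along the tool's axes as they then stand; what a row does not reach is not made up. A row lasts 1/10 s, in which the tool goes at most 50 mm and 8.59 degrees, less where a joint would pass 70% of its speed; a pose out of reach is approached as far as the arm can. A call is refused whole if a number of a shift passes 0.05 or a number of a turn 0.15, either way. A call with a gripper value outside its range is refused whole. The fingers move at their own pace and stop on an object; FORCE is the grip in N (left out, the last holds). Time passes only in rows, so rows that do not move let the fingers close. It gives the time, the measured TCP pose, the force, the opening and the grip force at its end, in the units of the state.
- telemetry.observe(): the state, without advancing time (a new reading comes with each control period).
- grab_frame(name): name is "scene" or "top" or "wrist"; returns the picture (384x512x3 uint8, red, green, blue); there is no depth.
- calibration(name): a dict with "fovy" (degrees; the focal length in pixels is half the picture's height over the tangent of half this angle, whatever the lens; pixels are square), "cx", "cy" (the principal point, pixels), "pose" (4x4, takes a point from camera to world coordinates). Camera axes: x right, y down, z forward; pixel columns grow to the right and rows downward; lengths in m; the calibration is good to about 2 mm. The wrist camera is an equidistant fisheye: a pixel r from the principal point sees the ray r / f radians off the axis. A picture is of the moment at which its call begins: read the wrist's pose just before it. calibration takes no time and is no camera call; for the wrist camera it gives the pose at the moment of the call.
- bot.job_done(): hands the job in; it is judged then, once.
Trained networks look in the newest picture that a camera, given by its name, has taken for a name from the list of things; names that differ only in an ending like _2 or _b are one class to them, and where a whole thing is asked for, a point or a joint stands for the part that bears it (a point fixed in the world has none). Each returns a list of dicts, best first, with "score" (0 to 1); they miss things now and then, are a little off and sometimes report something else, mostly with a low value. They report only what shows in the picture. A call takes as long as a camera call.
- outline_of(label, camera): "region" (384x512 bool, what is visible of it) and "rect" ([left, top, right, bottom] in pixels, round what is visible of it).
- landmark_of(label, camera): "xy" ([column, row] in pixels: a listed point, or the origin of a listed thing).
The state is a dict: "clock": time; "qpos": joint angles; "qd": joint speeds; "joint_efforts": joint torques, N m; "position": TCP position; "tool_rot": TCP orientation; "force": force on the tool from outside, world axes, zero at the start; "moment": the same for the moment, N m; "grip_width": finger opening in m; "finger_force": force on a finger pad.
Only numpy, scipy, OpenCV 4.12 (cv2) and the standard library are available. Lean on these libraries where they do the work, as an engineer would, in place of code of your own. Each camera call takes 0.05 s, during which the arm holds its last target. There are 200 camera calls.

## Working session

There is one attempt and no reset: what is moved stays moved. The work goes in short steps, Python scripts to look and compute and a shell command to move; the robot and the scene stay as the last step left them, time stands still between calls to the robot, and variables do not carry over. Pictures are saved under pics/ and viewed, at most 10 in all, crops included, and the job is handed in when it is done.

```bash
mkdir -p pics; cat > h.py <<'E'
import numpy as np, cv2
from workcell import telemetry, grab_frame, calibration, bot, outline_of, landmark_of
def ray(cam,xy,c=None):
    c=c or calibration(cam); P=np.array(c["pose"]); f=192/np.tan(np.radians(c["fovy"]/2))
    d=np.array([xy[0]-c["cx"],xy[1]-c["cy"]],float)/f
    if cam=="wrist":
        r=np.linalg.norm(d); v=np.r_[d/max(r,1e-9)*np.sin(r),np.cos(r)]
    else: v=np.r_[d,1]; v/=np.linalg.norm(v)
    return P[:3,3],P[:3,:3]@v
def onz(cam,xy,z,c=None):
    o,v=ray(cam,xy,c); return o+v*(z-o[2])/v[2]
def tri(rs):
    A=0;b=0
    for o,v in rs:
        M=np.eye(3)-np.outer(v,v); A=A+M; b=b+M@o
    p=np.linalg.solve(A,b); return p,[np.linalg.norm((np.eye(3)-np.outer(v,v))@(p-o)) for o,v in rs]
def save(img,name): cv2.imwrite("pics/"+name,cv2.cvtColor(img,cv2.COLOR_RGB2BGR))
E
python3 - <<'E'
from h import *
np.set_printoptions(precision=4,suppress=True)
s=telemetry.observe(); print(s["clock"],s["position"],s["tool_rot"])
ims=[]
for cam in ["scene","top"]:
    im=grab_frame(cam); ims.append(im); save(im,cam+"0.png")
    print(cam,calibration(cam)["pose"][:3] if 0 else np.array(calibration(cam)["pose"])[:3,3])
    for l,z in [("crest_a",.094),("start_a_top",None),("unit_a",0)]:
        for d in landmark_of(l,cam): print(cam,l,round(d["score"],2),np.array(d["xy"]),onz(cam,d["xy"],.09 if z is None else z))
top=cv2.resize(ims[1],(800,600),interpolation=cv2.INTER_CUBIC); save(top,"top_big.png")
save(cv2.resize(ims[0],(800,600),interpolation=cv2.INTER_CUBIC),"scene_big.png")
E
```

```text
0.0 [ 0.2385 -0.5774  0.2307] [-3.1405  0.0001  0.3918]
scene [1.5753 0.1548 0.8072]
scene crest_a 0.71 [322.5 169.7] [0.4477 0.2197 0.094 ]
scene crest_a 0.62 [210.  180.2] [ 0.5347 -0.1367  0.094 ]
scene start_a_top 0.55 [183.1 174.7] [ 0.5033 -0.2334  0.09  ]
scene unit_a 0.85 [313.1 205.4] [0.519  0.1937 0.    ]
top [0.4587 0.0099 1.0883]
top crest_a 0.86 [186.9 212.2] [0.4616 0.2067 0.094 ]
top crest_a 0.67 [312.1 176.8] [ 0.5528 -0.1408  0.094 ]
top start_a_top 0.42 [338.5 188.6] [ 0.5189 -0.2137  0.09  ]
top unit_a 0.82 [202.1 189.7] [0.5289 0.1789 0.    ]
top unit_a 0.61 [325.5 165.2] [ 0.5963 -0.1969  0.    ]
```

View pics/top_big.png

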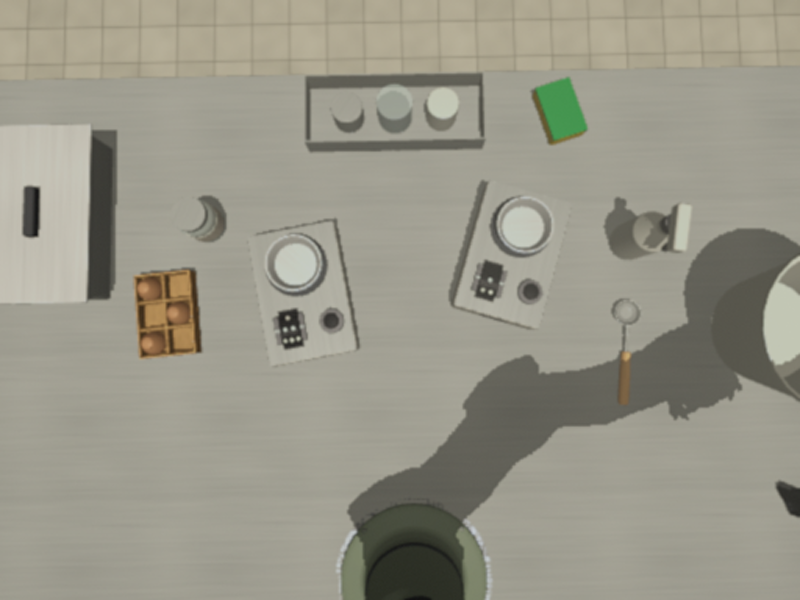

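View pics/scene_big.png

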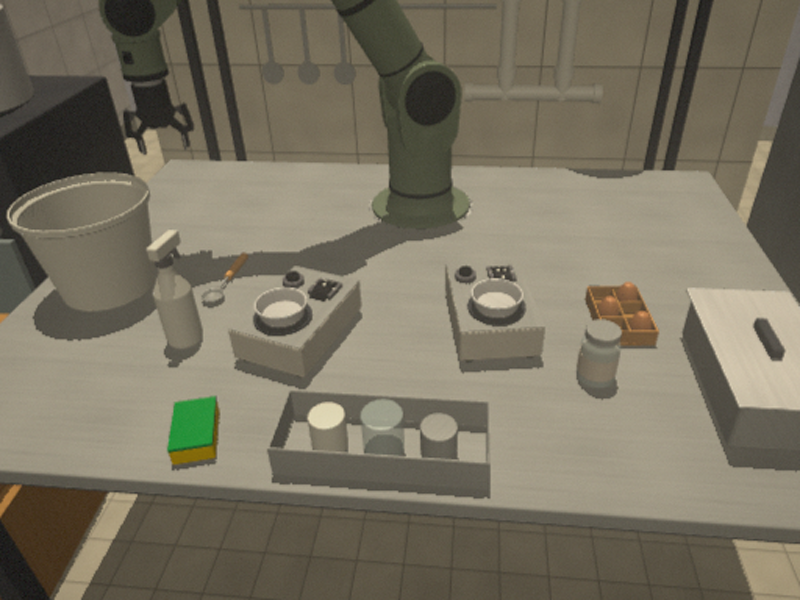

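```bash
python3 - <<'E'
from h import *
t=cv2.imread("pics/top0.png")
a=t[190:235,160:230]; b=t[155:200,290:360]
cv2.imwrite("pics/crop.png",cv2.resize(np.vstack([a,b]),(700,900)[0:1]+(600,) if 0 else (467,600),interpolation=cv2.INTER_CUBIC))
np.set_printoptions(precision=4,suppress=True)
print(onz("top",(309,182),.094),onz("top",(185,210),.094))
for l in ["crest_a","start_a_top","unit_a","pan_a"]:
  for cam in ["top","scene"]:
    for d in outline_of(l,cam): print(cam,l,round(d["score"],2),d["rect"])
E
```

```text
[ 0.5385 -0.1318  0.094 ] [0.4678 0.2119 0.094 ]
top crest_a 0.85 [290.7, 115.0, 364.7, 211.3]
top crest_a 0.79 [160.5, 141.0, 229.0, 238.1]
scene crest_a 0.72 [285.2, 168.6, 347.5, 233.5]
scene crest_a 0.56 [150.7, 170.2, 233.2, 241.2]
scene crest_a 0.53 [373.1, 180.9, 420.8, 220.9]
top start_a_top 0.63 [333.7, 182.3, 347.3, 193.6]
scene start_a_top 0.42 [181.9, 175.8, 191.4, 178.6]
top unit_a 0.87 [291.4, 119.7, 366.7, 211.4]
top unit_a 0.49 [178.8, 201.1, 189.4, 224.7]
top unit_a 0.36 [156.5, 140.0, 228.8, 235.9]
top unit_a 0.19 [91.4, 177.7, 105.9, 193.3]
scene unit_a 0.97 [288.5, 165.0, 351.7, 232.1]
scene unit_a 0.62 [147.7, 169.6, 230.1, 241.4]
scene unit_a 0.44 [179.6, 172.6, 193.4, 179.4]
top pan_a 0.98 [169.9, 149.7, 203.8, 185.3]
top pan_a 0.96 [318.7, 129.5, 353.0, 160.3]
scene pan_a 0.65 [299.6, 179.0, 336.5, 201.9]
scene pan_a 0.61 [160.3, 185.0, 197.8, 207.3]
```

View pics/crop.png

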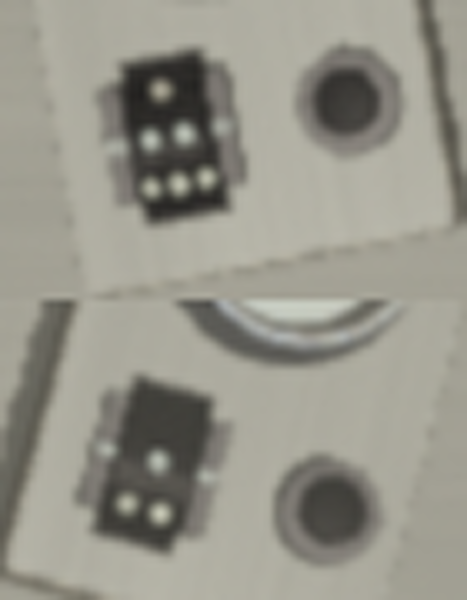

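The pictures show that the right boiler (top view, y<0) has the single pip between its white lines at about (313,179), so it is unit_a. Its button is at about (339,186). The left boiler, at about (185,210), is already on two pips. I'll move in near unit_a and shut the gripper.

```bash
python3 -m inch '[[0.028,-0.038,-0.006,0,0,0,1],[0.028,-0.038,-0.006,0,0,0,1],[0.028,-0.038,-0.006,0,0,0,1],[0.028,-0.038,-0.006,0,0,0,1],[0.028,-0.038,-0.006,0,0,0,1]]' 20
python3 -m inch '[[0.045,-0.019,0,0,0,0,1],[0.045,-0.019,0,0,0,0,1],[0.045,-0.019,0,0,0,0,1],[0.045,-0.019,0,0,0,0,1],[0.045,-0.019,0,0,0,0,1]]'
python3 -m inch '[[0,0,0,0,0,0.13,1],[0,0,0,0,0,0.13,1],[0,0,0,0,0,0.13,1],[0,0,0,0,0,0.13,1],[0,0,0,0,0,0.13,1]]'
python3 - <<'E'
from h import *
np.set_printoptions(precision=4,suppress=True)
s=telemetry.observe(); print(s["clock"],s["position"],s["tool_rot"],s["grip_width"],s["force"])
c=calibration("wrist"); im=grab_frame("wrist"); save(cv2.resize(im,(800,600)),"w1.png")
print(np.array(c["pose"]))
t=calibration("top"); 
for l,z in [("crest_a",.094),("start_a_top",.09),("unit_a",0),("pan_a",.086)]:
  for cam in ["wrist"]:
    for d in landmark_of(l,cam): print(cam,l,round(d["score"],2),np.array(d["xy"]),onz(cam,d["xy"],z,c))
w=onz("top",(313.0,178.9),.094); b=onz("top",(339,186),.09); print(w,b,np.linalg.norm(w[:2]-b[:2]))
E
```

```text
clock: 1.3
position: [0.2956, -0.3468, 0.2616]
tool_rot: [3.141, -0.0, 0.392]
force: [1.7, 0.4, 0.4]
grip_width: 0.0123
finger_force: 0.0
clock: 1.8
position: [0.4683, -0.1732, 0.2616]
tool_rot: [3.141, -0.0, 0.392]
force: [0.8, -1.3, 0.1]
grip_width: 0.0003
finger_force: 0.0
clock: 2.3
position: [0.4672, -0.1749, 0.2614]
tool_rot: [3.142, -0.0, -0.264]
force: [-0.5, 0.5, -0.9]
grip_width: 0.0
finger_force: 0.0
2.3 [ 0.4672 -0.1749  0.2614] [ 3.1416 -0.0002 -0.2636] 2.230449915717147e-05 [-0.5241  0.4636 -0.8657]
[[-0.2598 -0.931  -0.2566  0.5323]
 [-0.9657  0.2506  0.0684 -0.1918]
 [ 0.0006  0.2655 -0.9641  0.4047]
 [ 0.      0.      0.      1.    ]]
wrist crest_a 0.75 [ 13.7 241.2] [0.4733 0.2089 0.094 ]
wrist crest_a 0.64 [209.6 113.1] [ 0.5464 -0.1439  0.094 ]
wrist crest_a 0.51 [245.4  12.8] [ 0.6414 -0.2081  0.094 ]
wrist crest_a 0.29 [ 39.4 184.6] [0.5361 0.1052 0.094 ]
wrist start_a_top 0.93 [280.3 113.8] [ 0.5259 -0.2148  0.09  ]
wrist start_a_top 0.18 [418.9 160.4] [ 0.438  -0.3646  0.09  ]
wrist unit_a 0.82 [ 40.1 185.8] [0.5348 0.1944 0.    ]
wrist unit_a 0.64 [242.7  68.9] [ 0.5966 -0.1886  0.    ]
wrist pan_a 0.67 [244.6  11.9] [ 0.6455 -0.208   0.086 ]
[ 0.5469 -0.1432  0.094 ] [ 0.5261 -0.2153  0.09  ] 0.07511813199104368
```

View pics/w1.png

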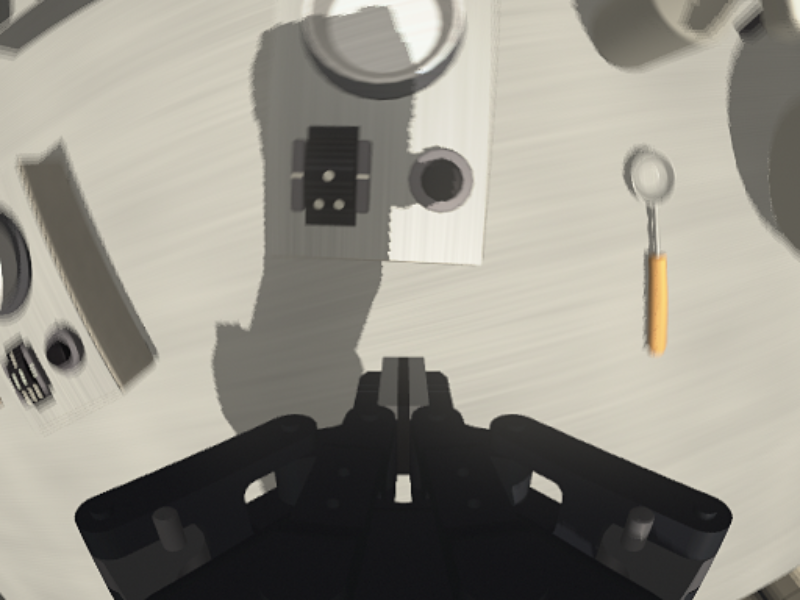

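The wrist view shows one pip between the lines at (328,176) and the button at (441,180). Both views put the crest at (0.5466, -0.1436, 0.094). I'll go to about 9 mm in front of the crest and come down to just above it.

```bash
python3 -m inch '[[0.03,-0.025,0,0,0,0.014,1],[0.029,-0.026,0.03,0,0,0,1],[0,0,0.045,0,0,0,1],[0,0,0.045,0,0,0,1],[0,0,0.03,0,0,0,1]]'
python3 -m inch '[[0,0,0,0,0,0,1]]'
python3 - <<'E'
from h import *
np.set_printoptions(precision=4,suppress=True)
c=calibration("wrist"); im=grab_frame("wrist"); save(cv2.resize(im[60:300,100:420],(800,600)),"w2.png")
s=telemetry.observe(); print(s["position"],s["tool_rot"],s["force"])
for l,z in [("crest_a",.094),("start_a_top",.09)]:
    for d in landmark_of(l,"wrist")[:2]: print(l,round(d["score"],2),np.array(d["xy"]),onz("wrist",d["xy"],z,c))
E
```

```text
clock: 3.05
position: [0.5365, -0.1407, 0.1085]
tool_rot: [-3.141, 0.002, -0.269]
force: [0.2, -1.0, 0.3]
grip_width: -0.0001
finger_force: 0.0
clock: 3.15
position: [0.5354, -0.1407, 0.1079]
tool_rot: [3.141, 0.006, -0.27]
force: [-0.6, -0.6, 0.5]
grip_width: -0.0005
finger_force: 0.0
[ 0.5367 -0.141   0.1104] [-3.1416  0.0029 -0.2702] [ 0.7063 -0.8194  1.0745]
crest_a 0.57 [261.3 211.7] [ 0.5478 -0.1457  0.094 ]
start_a_top 0.61 [390.8 219.5] [ 0.5193 -0.2215  0.09  ]
```

View pics/w2.png

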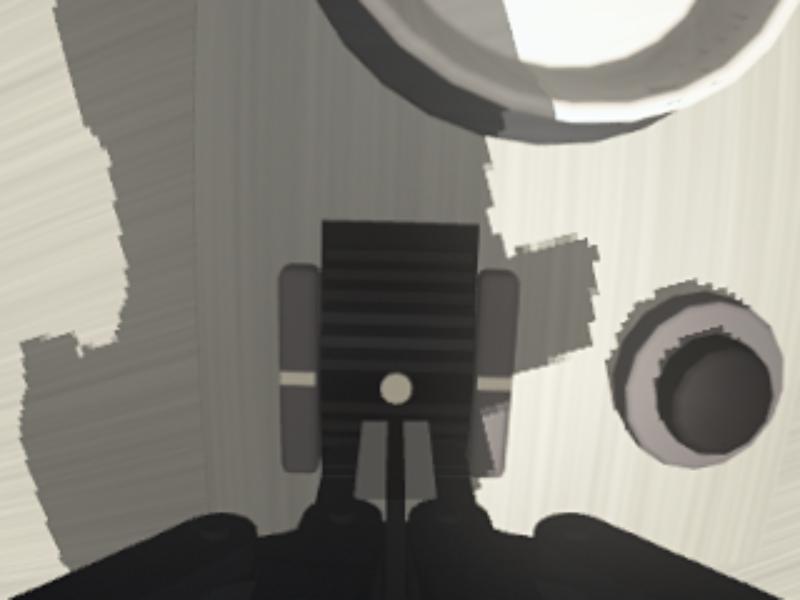

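The fingers are centred on the wheel between the cheeks, just in front of the pip at (396,388) in the crop. Next I'll descend in small steps until there is contact.

```bash
python3 -m inch '[[0,0,0.006,0,0,0,1],[0,0,0.004,0,0,0,1],[0,0,0,0,0,0,1]]'; python3 -m inch '[[0,0,0.003,0,0,0,1],[0,0,0,0,0,0,1]]'; python3 -m inch '[[0,0,0.002,0,0,0,1],[0,0,0,0,0,0,1]]'
```

```text
clock: 3.6
position: [0.5375, -0.1412, 0.1015]
tool_rot: [-3.142, -0.0, -0.272]
force: [-0.2, -0.0, -0.4]
grip_width: -0.0003
finger_force: 0.0
clock: 3.8
position: [0.5374, -0.1411, 0.0982]
tool_rot: [3.142, 0.0, -0.272]
force: [-0.2, 0.6, 0.4]
grip_width: 0.0
finger_force: 0.0
clock: 4.0
position: [0.5374, -0.1411, 0.0961]
tool_rot: [-3.142, 0.0, -0.272]
force: [-0.5, -0.5, -1.4]
grip_width: 0.0001
finger_force: 0.0
```

```bash
python3 -m inch '[[0,0,0.002,0,0,0,1],[0,0,0,0,0,0,1]]'; python3 -m inch '[[0,0,0.001,0,0,0,1],[0,0,0,0,0,0,1]]'
```

```text
clock: 4.2
position: [0.5375, -0.1411, 0.0941]
tool_rot: [-3.142, 0.0, -0.272]
force: [0.1, -0.1, 0.7]
grip_width: 0.0003
finger_force: 0.0
clock: 4.4
position: [0.5378, -0.1412, 0.0938]
tool_rot: [-3.142, -0.001, -0.272]
force: [-2.0, 0.7, 9.0]
grip_width: 0.0
finger_force: 4.6
```

```bash
python3 -m inch '[[0.002,0,0.0005,0,0,0,1],[0.003,0,0,0,0,0,1],[0,0,0,0,0,0,1]]'; python3 -m inch '[[0.003,0,0,0,0,0,1],[0.003,0,0,0,0,0,1]]'; python3 -m inch '[[0.003,0,0,0,0,0,1],[0,0,0,0,0,0,1]]'
python3 - <<'E'
from h import *
im=grab_frame("wrist"); save(cv2.resize(im[60:300,100:420],(800,600)),"w3.png")
E
```

```text
clock: 4.7
position: [0.5434, -0.1429, 0.0938]
tool_rot: [-3.142, -0.002, -0.272]
force: [0.1, -0.5, 15.5]
grip_width: 0.0004
finger_force: 7.6
clock: 4.9
position: [0.5489, -0.1445, 0.0938]
tool_rot: [3.141, -0.002, -0.272]
force: [-2.8, -1.7, 16.2]
grip_width: 0.0002
finger_force: 8.1
clock: 5.1
position: [0.5524, -0.1456, 0.0939]
tool_rot: [3.141, -0.003, -0.273]
force: [2.1, -2.4, 12.6]
grip_width: -0.0004
finger_force: 6.5
```

View pics/w3.png

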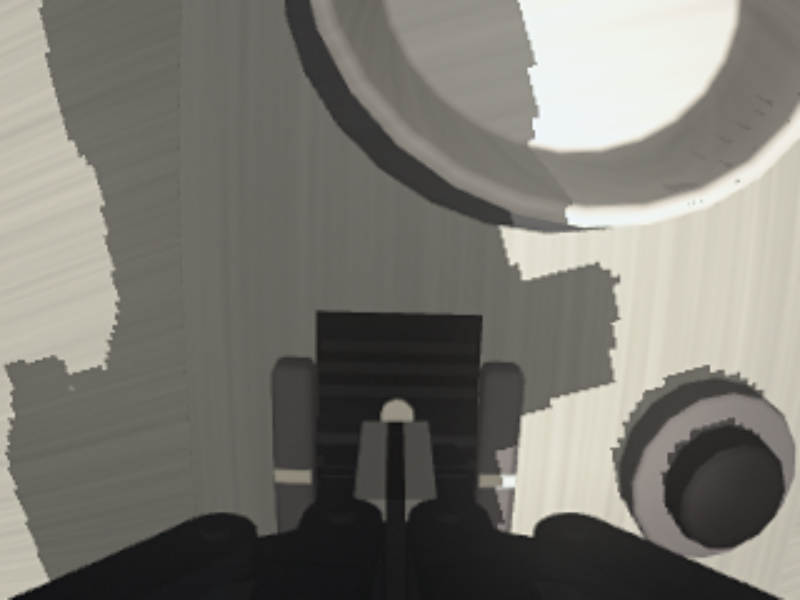

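The pip has rolled with the fingertip past the white line: it is now at (397,410) and the lines are at row 478. That is past halfway, so I'll go a little farther and then lift.

```bash
python3 -m inch '[[0.003,0,0,0,0,0,1],[0.001,0,0,0,0,0,1],[0,0,-0.003,0,0,0,1],[0,0,-0.03,0,0,0,1],[-0.02,0,-0.03,0,0,0,1]]'; python3 -m inch '[[-0.045,0,0,0,0,0,1],[0,0,0,0,0,0,1],[0,0,0,0,0,0,1]]'
python3 - <<'E'
from h import *
np.set_printoptions(precision=4,suppress=True)
s=telemetry.observe(); print(s["position"],s["tool_rot"])
c=calibration("wrist"); im=grab_frame("wrist"); save(cv2.resize(im[40:280,120:440],(800,600)),"w4.png")
rs=[]
for l,z in [("crest_a",.094),("start_a_top",.09)]:
    for d in landmark_of(l,"wrist")[:2]: print(l,round(d["score"],2),np.array(d["xy"]),onz("wrist",d["xy"],z,c)); 
d=landmark_of("start_a_top","wrist")[0]; grab_frame("top")
print(tri([ray("wrist",d["xy"],c),ray("top",(339,186))]))
E
```

```text
clock: 5.65
position: [0.5362, -0.1406, 0.156]
tool_rot: [-3.141, 0.001, -0.272]
force: [0.1, -0.7, 0.8]
grip_width: 0.0003
finger_force: 0.0
clock: 5.95
position: [0.4918, -0.1284, 0.1563]
tool_rot: [3.142, -0.0, -0.272]
force: [0.7, 0.0, -1.9]
grip_width: 0.0001
finger_force: 0.0
[ 0.4918 -0.1284  0.1563] [ 3.1415 -0.0004 -0.2721]
crest_a 0.75 [263.5 125.9] [ 0.5474 -0.1476  0.094 ]
start_a_top 0.97 [366.5 131.3] [ 0.5252 -0.2201  0.09  ]
(array([ 0.5262, -0.2143,  0.1018]), [np.float64(0.001778835573736571), np.float64(0.0017788355737364406)])
```

View pics/w4.png

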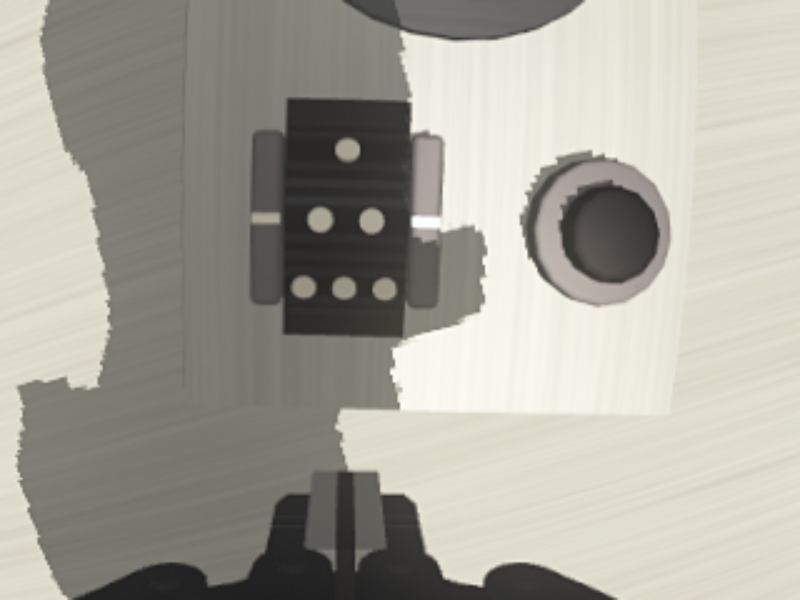

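Two pips now sit exactly between the white lines, at row 220 of the crop. The button is at (0.526, -0.215), with its top at about 0.09-0.10. I'll move over it and descend slowly.

```bash
python3 -m inch '[[0.028,0.037,0,0,0,0,1],[0.028,0.037,0,0,0,0,1],[0,0,0.03,0,0,0,1],[0,0,0.016,0,0,0,1],[0,0,0,0,0,0,1]]'; python3 -m inch '[[0,0,0,0,0,0,1],[0,0,0.004,0,0,0,1],[0,0,0,0,0,0,1]]';python3 -m inch '[[0,0,0.003,0,0,0,1],[0,0,0,0,0,0,1]]';python3 -m inch '[[0,0,0.003,0,0,0,1],[0,0,0,0,0,0,1]]'
```

```text
clock: 6.7
position: [0.5252, -0.2146, 0.1075]
tool_rot: [-3.141, 0.004, -0.273]
force: [-0.8, 0.0, 0.1]
grip_width: 0.0
finger_force: 0.0
clock: 7.0
position: [0.5265, -0.2148, 0.1062]
tool_rot: [3.142, -0.001, -0.272]
force: [-1.3, -0.4, -0.4]
grip_width: -0.0
finger_force: 0.0
clock: 7.2
position: [0.5262, -0.2148, 0.1028]
tool_rot: [3.142, -0.0, -0.272]
force: [-0.1, 0.4, 0.6]
grip_width: 0.0004
finger_force: 0.0
clock: 7.4
position: [0.5264, -0.2148, 0.0997]
tool_rot: [-3.142, -0.0, -0.272]
force: [-0.8, -0.1, 2.4]
grip_width: -0.0001
finger_force: 1.3
```

```bash
python3 -m inch '[[0,0,0.002,0,0,0,1],[0,0,0,0,0,0,1]]';python3 -m inch '[[0,0,0.002,0,0,0,1],[0,0,0,0,0,0,1]]';python3 -m inch '[[0,0,0.0015,0,0,0,1],[0,0,0,0,0,0,1]]'
```

```text
clock: 7.6
position: [0.5264, -0.2149, 0.0978]
tool_rot: [-3.142, -0.0, -0.272]
force: [-0.3, -0.1, 3.9]
grip_width: 0.0001
finger_force: 1.9
clock: 7.8
position: [0.5264, -0.2149, 0.096]
tool_rot: [-3.142, -0.0, -0.272]
force: [-1.2, -0.1, 8.7]
grip_width: -0.0
finger_force: 4.3
clock: 8.0
position: [0.5266, -0.2149, 0.0957]
tool_rot: [3.141, -0.001, -0.272]
force: [-7.7, 3.9, 30.8]
grip_width: -0.0003
finger_force: 15.1
```

The button has bottomed out: the force jumped while the height stayed still. I'll lift off, retract and check.

```bash
python3 -m inch '[[0,0,-0.01,0,0,0,1],[0,0,-0.04,0,0,0,1],[-0.03,0,-0.03,0,0,0,1],[-0.04,-0.02,0,0,0,0,1],[0,0,0,0,0,0,1]]'; python3 -m inch '[[0,0,0,0,0,0,1],[0,0,0,0,0,0,1],[0,0,0,0,0,0,1]]'
python3 - <<'E'
from h import *
im=grab_frame("wrist"); t=grab_frame("top")
save(np.hstack([cv2.resize(im[40:280,120:440],(400,300)),cv2.resize(t[90:270,70:390],(400,300))]),"w5.png")
E
```

```text
clock: 8.5
position: [0.4607, -0.1743, 0.1747]
tool_rot: [-3.141, 0.002, -0.271]
force: [-0.6, 0.3, -1.1]
grip_width: -0.0003
finger_force: 0.0
clock: 8.8
position: [0.4646, -0.1771, 0.1739]
tool_rot: [-3.142, 0.0, -0.273]
force: [0.4, -0.5, -0.9]
grip_width: 0.0
finger_force: 0.0
```

View pics/w5.png

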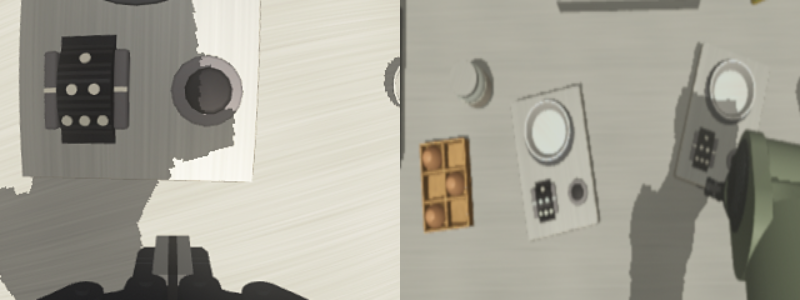

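The wheel is still on two pips at (83,89), the button is out at (208,90), and everything else is where it was. I'm handing in.

```bash
python3 -c "
from workcell import bot; print(bot.job_done())"
```

```text
the job is handed in; nothing more can be done
None
```

I rolled unit_a's wheel (the right-hand boiler) to two pips, pushed its start button fully in and let it come back out; the last pictures show the other boiler unchanged and nothing visibly moved, and I handed the job in at about 9 s without getting a verdict back.

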